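# Take the sample dish off the warmer and turn it to the customer

### The job

Switch the food warmer off: press its sprung knob down, turn it clockwise to its stop while it is down, and let it spring up again. Then take the dish by the wooden grip of its bow handle, lift it straight up until it is a good 10 cm above the hot plate, and only there turn it, level, through a quarter turn either way, so that the bow runs parallel to the warmer's long front edge and the open side faces the customer; the round biscuit stays in the hollow in the middle of the dish all the while. Finish still holding the dish up there above the hot plate, level and still, and leave the other things on the counter as they stand.

Things in the scene. Friction and masses are not known exactly. Their poses are not given: they have to be found in the camera images.
- warmer: food warmer fixed to the counter: a low steel box 150 (x) x 280 (y) x 40 mm high, heavy. Origin: centre of its underside, on the counter. Its x axis points to the back (away from the robot, give or take its yaw), y to the left along its long front edge, z up. The hot plate, a dark disc 132 mm across whose top is 42 mm above the counter, lies left of the middle (y = +60 mm); the knob stands on the top right of it (y = -90 mm)
- hot_plate (a point): centre of the top of the hot plate, on which the dish stands; axes as the warmer's
- knob_grip (a point): centre of the bar grip of the black knob: bar 44 long, 12 wide, 26 mm high, standing on a skirt disc of 48 mm diameter and 7 mm thickness. This point is on the knob's upright axis, 13 mm under the bar's top, 14 mm above the skirt's top and 77 mm above the counter while the knob is up. Its x axis runs along the bar, z up, and it moves with the knob
- knob_press (a joint): how far the knob is pressed down, m: 0 up, 0.012 fully down. A spring pushes it up with 3.6 N at the top and 9 N at the bottom. The knob is locked against turning unless pressed more than 8 mm (press to 10 mm or more; a gripper that closes on it may already push it a little); left part-way round it stays down
- knob_turn (a joint): turn of the knob clockwise seen from above, rad: about 0 (on; bar along the warmer's x axis, there may be a little play) to 1.047 (60 degrees, off, hard stop). It springs up again only at either end (beyond about 0.9 for off). It turns with little friction, 0.03 N m
- dish: loose round white dish, 122 mm across, rim 24 mm high, about 0.2 kg, with a bow handle of steel wire over it. Origin: centre of its underside. x along the bow, z up. It starts on the hot plate with its bow along the warmer's x axis (a few degrees off), its feet at x = -60 and +60 mm
- dish_grip (a point): centre of the wooden grip on top of the bow: 62 long (x), 13 wide (y), 18 mm high (z), 104 mm above the dish's underside; under it 56 mm are free down to the top of the biscuit. Axes as the dish's
- dish_hollow (a point): floor of the hollow in the middle of the dish, 9 mm above its underside. The floor is flat for about 20 mm across and rises as a shallow cone (17 degrees) to 64 mm across and 7 mm height; outside that lies a nearly flat flange. Axes as the dish's
- biscuit_center (a point): centre of the hard round biscuit, a loose ball of 30 mm diameter, 20 g, that starts in the hollow; it rolls easily
- shaker: bystander: glass sugar shaker 44 mm across, 90 mm high, behind the warmer; origin at its foot
- cup: bystander: espresso cup 64x89x48 mm, to the right of the warmer; origin at its foot
- bell: bystander: round counter bell 80 mm across, 54 mm high, right of the cup; origin at its foot
- mints: bystander: flat tin 60x92x23 mm, behind the warmer; origin at its foot
Mind the look-alikes: they are no part of the job. There is more than one size of the part that bears biscuit_center; the job needs the smaller.

How it is judged:
By the outcome, as a careful person would: the job done as asked, in the order asked, and still so for the second after the job is handed in, while the arm keeps its last pose, push and grip.
It also fails if it takes over 48 s, if anything falls off the work surface, if the arm or the gripper's body presses on something with over 40 N, if the wrist force passes 120 N, or if a joint passes its speed limit or range.

### The arm

A 7-joint arm with a two-finger parallel gripper is mounted at the origin on a cart in front of the work surface, level with it; the furniture and walls round the work are solid. World frame = base frame: x ahead of the robot, y to its left, z up, the work surface at z = 0. Lengths are in m, angles in rad, forces in N, time in s.
With the tool pointing down it reaches from about 0.425 to 0.8 m from the base axis. Payload 8.3 kg.
Tool frame: the origin (TCP) lies midway between the tips of the shut fingers; the grasp point (between the pads) lies env.grasp_offset behind it (env.grasp_offset is the distance from the TCP to the grasp point, in m); z points along the fingers, y is the line along which they close (so a half turn about z gives the same grasp; the last joint's range is limited). The gripper opens to 85 mm and grips with 20 to 120 N. Pads are 22 mm wide; open, the fingers measure 114 mm over their backs; the gripper's body (76 mm by 85 mm) begins 54 mm behind the grasp point. The pads swing forward as they close: fully open they stand 13 mm farther back than shut.
Start: joints at [1.199, 0.383, 0.016, 1.37, -0.006, 1.388, -0.046], TCP at [0.19, -0.595, 0.231] pointing down, gripper open.
Joint ranges: [-2.95, 2.95], [-0.25, 2.06], [-1.52, 1.56], [0.18, 2.33], [-1.44, 4.58], [0.02, 2.06], [-3.01, 3.01]. Speed limits (rad/s): [2.39, 2.39, 3.01, 3.01, 3.14, 3.14, 3.14].

### API

Orientations are given as a rotation vector (axis times angle).
In Python, from plant import env gives the robot as it stands. The module is installed in compiled form; this text tells all that it offers.
- The arm moves only by the tool send_rows, never from a script. Its argument "rows" is text: rows parted by semicolons, each of 7 numbers parted by spaces: the turn, a rotation vector about the world's x, y, z in rad, then the shift along the world's x, y, z in cm, then the finger opening in cm, from 0 to 8.54. A call has 1 to 8 rows; each row shifts and turns the commanded pose from where the row before left it; what a row does not reach is not made up. A row lasts 1/8 s, in which the tool goes at most 62.5 mm and 10.7 degrees, less where a joint would pass 70% of its speed; a pose out of reach is approached as far as the arm can. A call is refused whole if a number of a shift passes 6.25 or a number of a turn 0.188, either way. A call with a gripper value outside its range is refused whole. The fingers move at their own pace and stop on an object; "squeeze" is the grip in N (left out, the last holds). Time passes only in rows, so rows that do not move let the fingers close. It gives the time, the measured TCP pose, the force, the opening and the grip force at its end, in the units of the state.
- env.get_state(): the state, without advancing time (a new reading comes with each control period).
- env.snapshot(name): name is "scene" or "top"; returns a dict with "color" (420x560x3 uint8, red, green, blue), "depth" (420x560 float32, m along the optical axis (not along the pixel's ray), 0 where there is no reading), "fx", "fy", "cx", "cy" (pixels), "eye" and "rotation" of the camera in the world. Camera axes: x right, y down, z forward; pixel columns grow to the right and rows downward; lengths in m; the calibration is good to about 2 mm. A picture is of the moment at which its call begins.
- env.finish_job(): hands the job in; it is judged then, once.
The state is a dict: "time_s": time; "qpos": joint angles; "joint_vel": joint speeds; "tau": joint torques, N m; "tool_pos": TCP position; "tcp_rot": TCP orientation; "force": force on the tool from outside, world axes, zero at the start; "torque": the same for the moment, N m; "grip_width": finger opening in m; "grasp_force": force on a finger pad.
Only numpy, scipy, OpenCV 4.12 (cv2) and the standard library are available. Lean on these libraries where they do the work, as an engineer would, in place of code of your own. Each camera call takes 0.05 s, during which the arm holds its last target. There are 200 camera calls.

## Working session

There is one attempt and no reset: what is moved stays moved. The work goes in short steps, Python scripts to look and compute and a tool call to move; the robot and the scene stay as the last step left them, time stands still between calls to the robot, and variables do not carry over. Pictures are saved under pics/ and viewed, at most 10 in all, crops included, and the job is handed in when it is done.

Besides the shell and the picture viewer there is one more tool, called after "Request:" in YAML: its name, and indented under it one key for each argument. send_rows: Moves the arm, as the interface text tells. Its arguments: {"type":"object","properties":{"rows":{"type":"string"},"squeeze":{"type":"number"}},"required":["rows"]}

```bash
mkdir -p pics; cat > h.py <<'E'
import numpy as np, cv2
from plant import env
def snap(n,f):
    s=env.snapshot(n); np.savez('pics/'+f+'.npz',**s); cv2.imwrite('pics/'+f+'.png',s['color'][:,:,::-1]); return s
def pts(s):
    v,u=np.mgrid[:420,:560]; d=s['depth']
    c=np.stack([(u-s['cx'])/s['fx']*d,(v-s['cy'])/s['fy']*d,d],-1)
    return c@np.array(s['rotation']).T+np.array(s['eye'])
E
python3 - <<'E'
from h import *
for n in('scene','top'):
    s=snap(n,n+'0'); print(n,s['eye'],s['rotation'],s['fx'],s['cx'],s['cy'])
print(env.get_state(),env.grasp_offset)
a=[cv2.imread(f'pics/{n}0.png') for n in('scene','top')]
E
```

```text
scene [-0.03062423  0.6151623   0.59103986] [-0.85390549  2.30518087 -1.30350326] 408.6168573794084 269.86474348594066 202.95744062275463
top [0.25861557 0.03425139 1.31971445] [-2.15099857  2.09933229 -0.21508611] 449.1200820010977 276.82738805545256 212.43559376711693
{'time_s': 0.1, 'qpos': array([ 1.19911865,  0.38417846,  0.01637979,  1.37106531, -0.00627854,
        1.3882152 , -0.04646053]), 'joint_vel': array([ 0.00047659, -0.0030012 , -0.00021247, -0.00228804,  0.00057363,
       -0.00091578, -0.00074854]), 'tau': array([ 1.72802233e-03, -6.29138803e+01,  8.46734326e-01, -3.72759783e+01,
        1.67396246e-02,  1.04440076e-02, -8.27842541e-05]), 'tool_pos': array([ 0.18981755, -0.5949881 ,  0.23035637]), 'tcp_rot': array([-3.10243582e+00, -4.82986271e-01,  5.17846133e-04]), 'force': array([ 0.20170061, -0.60827132, -0.14730693]), 'torque': array([ 0.03814641,  0.02320686, -0.01960085]), 'grasp_force': 0.0, 'grip_width': 0.08537123116582564} 0.0187
```

View pics/scene0.png

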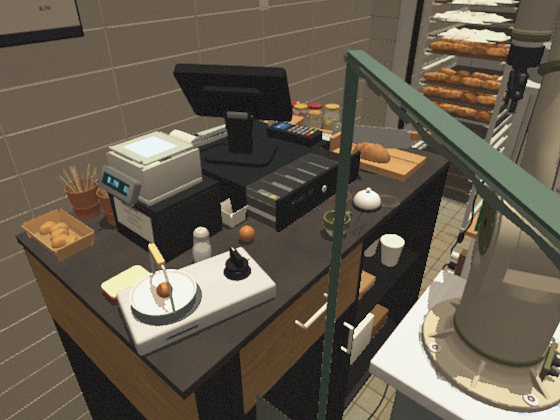

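View pics/top0.png

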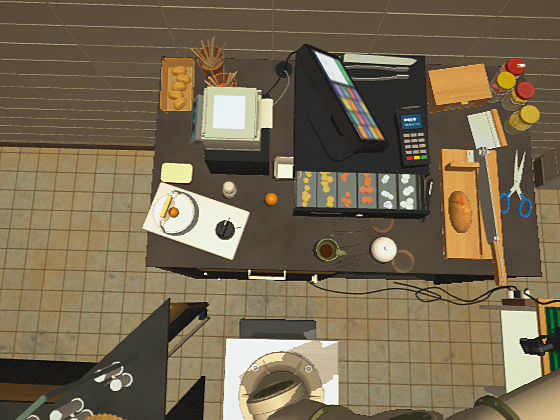

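The scene view shows the dish near (164,293) and the knob near (237,264). In the top view the warmer spans (144–250, 184–258), with the dish at (174,212) and the knob at (226,229). The shaker, mints and a loose orange ball sit behind it, the cup and bell to its right. A framed structure stands at the lower left.

```bash
sed -i "s/np.array(s\['rotation'\]).T/cv2.Rodrigues(np.array(s['rotation'],float))[0].T/" h.py
python3 - <<'E'
from h import *
np.set_printoptions(precision=4,suppress=True)
S={n:dict(np.load(f'pics/{n}0.npz')) for n in('scene','top')}
for n,s in S.items():
    P=pts(s);C=s['color'].astype(int);ok=s['depth']>0
    z=P[...,2]; near=(P[...,0]>.3)&(P[...,0]<.75)&(P[...,1]>0)&(P[...,1]<.6)&ok
    m=near&(abs(z-.040)<.004)&(C.min(-1)>120)
    m=m.astype(np.uint8)
    k,l,st,ce=cv2.connectedComponentsWithStats(m); i=1+st[1:,4].argmax()
    print(n,'warmer top',st[i],P[l==i].mean(0),cv2.minAreaRect((P[l==i][:,:2]*1000).astype(np.float32)))
    # knob : dark and high
    m=near&(z>.08)&(z<.1)&(C.max(-1)<80); print(' knob top',m.sum(),P[m].mean(0) if m.any() else 0, cv2.minAreaRect((P[m][:,:2]*1000).astype(np.float32)) if m.any() else 0)
    m=near&(z>.135)&(z<.175)&(P[...,1]>.2); print(' grip',m.sum(),P[m].mean(0),cv2.minAreaRect((P[m][:,:2]*1000).astype(np.float32)),P[m].min(0),P[m].max(0))
    hsv=cv2.cvtColor(s['color'],cv2.COLOR_RGB2HSV)
    m=near&(hsv[...,0]<16)&(hsv[...,1]>150)&(hsv[...,2]>90)
    k,l,st,ce=cv2.connectedComponentsWithStats(m.astype(np.uint8))
    for i in range(1,k):
        if st[i,4]>15: print(' orange',st[i],P[l==i].mean(0),P[l==i].max(0))
    m=ok&(P[...,1]>-.1)&(P[...,1]<.9)&(P[...,0]<.45)&(P[...,0]>-.1)&(z>.02)
    print(' structure',m.sum(),P[m].min(0) if m.any() else 0,P[m].max(0) if m.any() else 0)
    for x0 in (0,.1,.2,.3,.4):
        q=P[m&(P[...,0]>=x0)&(P[...,0]<x0+.1)&(P[...,1]>.15)]
        if len(q): print('  x',x0,len(q),q.min(0),q.max(0))
    cr=(slice(175,265),slice(135,285)) if n=='top' else (slice(230,350),slice(90,290))
    cv2.imwrite(f'pics/{n}0c.png',cv2.resize(s['color'][cr][:,:,::-1],None,fx=4 if n=='scene' else 5,fy=4 if n=='scene' else 5,interpolation=cv2.INTER_CUBIC))
a=cv2.imread('pics/top0c.png');print(a.shape)
E
```

```text
scene warmer top [ 116  247  159   98 3981] [0.4592 0.2565 0.0411] ((480.80108642578125, 259.2806701660156), (278.33636474609375, 150.01402282714844), 72.27910614013672)
 knob top 630 [0.6025 0.1566 0.0896] ((575.4912109375, 183.77865600585938), (164.02891540527344, 238.67340087890625), 58.08734130859375)
 grip 918 [0.6164 0.2593 0.1545] ((588.8193359375, 258.8050537109375), (92.50399780273438, 309.5079345703125), 75.48181915283203) [0.449  0.2001 0.1351] [0.7495 0.339  0.1749]
 orange [239 226  15  15 168] [0.5468 0.05   0.03  ] [0.5637 0.0626 0.0421]
 orange [157 283  11  15 116] [0.4918 0.3254 0.0753] [0.5019 0.3334 0.0831]
 structure 35799 [-0.0941 -0.0996  0.02  ] [0.45   0.5378 0.547 ]
  x 0 7838 [0.     0.3954 0.1861] [0.0999 0.5039 0.5469]
  x 0.1 6 [0.1    0.3987 0.5042] [0.1003 0.3996 0.523 ]
  x 0.3 627 [0.368  0.1504 0.0201] [0.3999 0.2497 0.0448]
  x 0.4 2937 [0.4    0.1501 0.02  ] [0.45   0.4074 0.1362]
top warmer top [ 142  183  106   77 2393] [0.4684 0.2302 0.0394] ((479.59893798828125, 258.4046325683594), (277.7406311035156, 147.6720428466797), 72.35009765625)
 knob top 187 [0.5786 0.1502 0.0888] ((568.01904296875, 177.9394989013672), (149.40345764160156, 234.8616180419922), 58.28704833984375)
 grip 388 [0.5878 0.268  0.1505] ((588.5052490234375, 258.6286926269531), (92.36676025390625, 308.0871887207031), 75.68775939941406) [0.449  0.2001 0.1352] [0.7483 0.3378 0.175 ]
 structure 6791 [-0.0715 -0.0997  0.02  ] [0.45   0.6803 0.5573]
  x 0 1151 [0.0179 0.3931 0.0201] [0.1    0.4758 0.549 ]
  x 0.3 230 [0.3692 0.1513 0.0201] [0.4    0.2503 0.0458]
  x 0.4 1208 [0.4    0.1502 0.0202] [0.4499 0.4078 0.1367]
(450, 750, 3)
```

View pics/top0c.png

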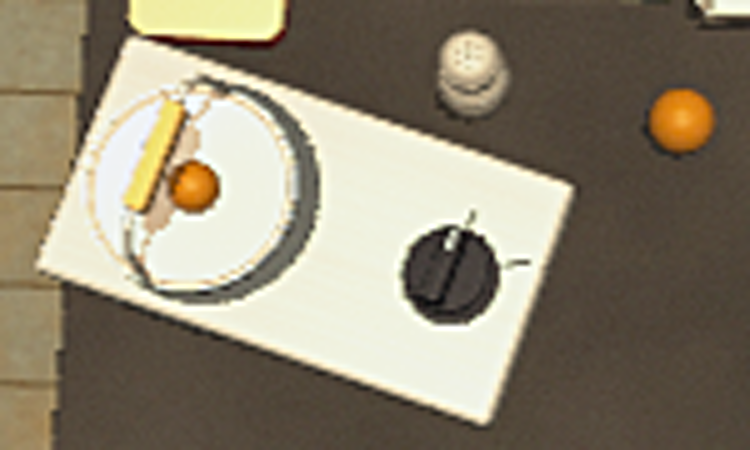

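The crop shows the knob bar pointing along the warmer's x axis (centre about (450,275)) and the wooden grip displaced by parallax at (155,155). The biscuit is at (195,187).

```bash
cat > m.py <<'E'
from h import *
np.set_printoptions(precision=4,suppress=True)
def near(P,c,r): return np.hypot(P[...,0]-c[0],P[...,1]-c[1])<r
def rect(Q):
    c,wh,a=cv2.minAreaRect((Q[:,:2]*1000).astype(np.float32))
    if wh[0]<wh[1]: wh=wh[::-1]; a+=90
    a=(a+90)%180-90
    return np.round([*c,*wh,a],1)
def pca(Q):
    w,v=np.linalg.eigh(np.cov(Q[:,:2].T)); d=v[:,1]; return np.round(np.degrees(np.arctan(d[1]/d[0])),1)
E
python3 - <<'E'
from m import *
for n in('scene','top'):
    s=dict(np.load(f'pics/{n}0.npz'));P=pts(s);z=P[...,2];ok=s['depth']>0
    m=near(P,(.453,.173),.05)&(z>.083)&(z<.1)&ok; print(n,'knob',m.sum(),rect(P[m]),P[m].mean(0),pca(P[m]))
    m=near(P,(.453,.173),.04)&(z>.055)&(z<.07)&ok; print('  skirt',rect(P[m]),P[m].mean(0))
    m=near(P,(.498,.316),.06)&(z>.135)&ok; hsv=cv2.cvtColor(s['color'],cv2.COLOR_RGB2HSV)
    print('  grip',m.sum(),rect(P[m]),P[m].mean(0),pca(P[m]),z[m].max())
    m&=(hsv[...,1]>110)&(z>.142);print('  grip wood',m.sum(),rect(P[m]),P[m].mean(0),pca(P[m]))
    m=near(P,(.498,.316),.075)&(z>.062)&(z<.07)&ok; print('  rim',m.sum(),rect(P[m]))
E
```

```text
scene knob 105 [454.6 174.   44.3  12.2 -20. ] [0.4522 0.1756 0.0885] -18.6
  skirt [452.2 175.6  45.   40.5  45.8] [0.4499 0.18   0.064 ]
  grip 274 [492.8 323.   91.5  13.5 -18.6] [0.4875 0.3261 0.1519] -17.4 0.15930449502897953
  grip wood 98 [496.4 321.9  61.   13.5 -17.7] [0.489  0.3266 0.1525] -17.4
  rim 698 [498.6 320.6 121.7 119.4 -52.2]
top knob 61 [451.9 173.7  42.9  12.1 -17.7] [0.4517 0.1737 0.0876] -16.5
  skirt [450.7 173.6  45.2  44.6  82.2] [0.4504 0.1725 0.0622]
  grip 170 [496.2 321.8  97.9  14.8 -17.1] [0.4942 0.3208 0.1507] -18.4 0.1608593711695545
  grip wood 109 [496.5 319.7  61.5  10.3 -17.6] [0.4959 0.3192 0.1526] -17.9
  rim 272 [496.3 322.1 119.7 116.6 -87.4]
```

```bash
python3 - <<'E'
from m import *
for n in('scene','top'):
    s=dict(np.load(f'pics/{n}0.npz'));P=pts(s);ok=s['depth']>0
    az=np.degrees(np.arctan2(P[...,1],P[...,0]));r=np.hypot(P[...,0],P[...,1])
    for a in range(-100,80,20):
        print(n,a,[(round(float(P[...,2][q].max()),2) if (q:=ok&(az>=a)&(az<a+20)&(r>x)&(r<=x+.1)).any() else None) for x in(.2,.3,.4,.5,.6,.7)])
E
```

```text
scene -100 [None, None, None, None, None, None]
scene -80 [None, None, None, 0.51, 0.51, 0.01]
scene -60 [0.0, None, 0.01, 0.01, 0.14, 0.14]
scene -40 [None, 0.0, 0.05, 0.1, 0.25, 0.14]
scene -20 [None, 0.05, 0.05, 0.1, 0.37, 0.37]
scene 0 [None, 0.0, 0.09, 0.09, 0.24, 0.25]
scene 20 [None, 0.04, 0.09, 0.16, 0.16, 0.2]
scene 40 [0.0, 0.0, 0.0, 0.04, 0.04, None]
scene 60 [None, 0.0, 0.55, None, None, None]
top -100 [-0.91, -0.91, -0.91, -0.91, -0.91, -0.91]
top -80 [0.7, 0.69, 0.66, 0.38, 0.37, 0.01]
top -60 [0.7, -0.91, 0.01, 0.01, 0.15, 0.14]
top -40 [-0.82, 0.05, 0.05, 0.11, 0.26, 0.24]
top -20 [-0.91, 0.05, 0.05, 0.1, 0.37, 0.37]
top 0 [-0.9, 0.01, 0.09, 0.09, 0.24, 0.25]
top 20 [-0.83, 0.04, 0.09, 0.16, 0.16, 0.21]
top 40 [0.0, 0.01, 0.01, 0.04, 0.05, -0.92]
top 60 [-0.83, 0.01, 0.55, 0.0, -0.91, -0.91]
```

```bash
python3 - <<'E'
import numpy as np
from scipy.interpolate import PchipInterpolator as I
az=I([-72.3,-50,-25,21],[.625,.52,.48,.485])
a=np.linspace(-72.3,20.96,24); a=np.concatenate([a]);r=az(a.clip(-72.3,21))
p=np.c_[r*np.cos(np.radians(a)),r*np.sin(np.radians(a))];p=np.round(np.diff(p,axis=0)*100,1)
print(p.tolist(),p.sum(0)/100+[.19,-.595])
E
```

```text
[[3.3, 3.8], [2.9, 3.8], [2.6, 3.7], [2.4, 3.5], [2.2, 3.3], [2.2, 3.2], [1.9, 3.2], [1.7, 3.2], [1.6, 3.2], [1.4, 3.2], [1.4, 3.1], [1.4, 3.1], [1.3, 3.2], [1.0, 3.2], [0.8, 3.3], [0.6, 3.3], [0.3, 3.4], [0.1, 3.4], [-0.1, 3.4], [-0.3, 3.4], [-0.6, 3.4], [-0.8, 3.3], [-1.0, 3.3]] [0.453 0.174]
```

Request:
send_rows:
  rows: "0 0 0.1095 3.3 3.8 0 5;0 0 0.1095 2.9 3.8 0 5;0 0 0.1095 2.6 3.7 0 5;0 0 0.1095 2.4 3.5 0 5;0 0 0.1095 2.2 3.3 0 5;0 0 0.1095 2.2 3.2 0 5;0 0 0.1095 1.9 3.2 0 5;0 0 0.1095 1.7 3.2 0 5"

```text
time_s: 1.1
tool_pos: [0.3824, -0.3171, 0.2309]
tcp_rot: [-2.602, -1.759, 0.0]
force: [-0.1, -0.7, 0.4]
grip_width: 0.0501
grasp_force: 0.0
```

Request:
send_rows:
  rows: "0 0 0.1095 1.6 3.2 0 5;0 0 0.1095 1.4 3.2 0 5;0 0 0.1095 1.4 3.1 0 5;0 0 0.1095 1.4 3.1 0 5;0 0 0.1095 1.3 3.2 0 5;0 0 0.1095 1 3.2 0 5;0 0 0.1095 0.8 3.3 0 5;0 0 0.1095 0.6 3.3 0 5"

```text
time_s: 2.1
tool_pos: [0.4773, -0.0602, 0.2313]
tcp_rot: [-1.607, -2.7, -0.0]
force: [-0.4, -0.1, 0.0]
grip_width: 0.05
grasp_force: 0.0
```

Request:
send_rows:
  rows: "0 0 0.1095 0.3 3.4 0 5;0 0 0.1095 0.1 3.4 0 5;0 0 0.1095 -0.1 3.4 0 5;0 0 0.1095 -0.3 3.4 0 5;0 0 0.1095 -0.6 3.4 0 5;0 0 0.1095 -0.8 3.3 0 5;0 0 0.1095 -1 3.3 0 5;0 0 0 0 0 0 5"

```text
time_s: 3.1
tool_pos: [0.4513, 0.1777, 0.2316]
tcp_rot: [-0.476, -3.105, -0.001]
force: [0.7, -0.2, -0.2]
grip_width: 0.0499
grasp_force: 0.0
```

```bash
cat >> m.py <<'E'
from scipy.spatial.transform import Rotation as R
def st():
    s=env.get_state();M=R.from_rotvec(s['tcp_rot']).as_matrix()
    print('t',s['time_s'],'tcp',s['tool_pos'],'yaw y',np.degrees(np.arctan2(M[1,1],M[0,1])).round(2),'z',M[:,2],'F',s['force'],'T',s['torque'],'w',s['grip_width'],s['grasp_force'],'q',s['qpos'])
E
python3 -c "
from m import *
st()"
```

```text
t 3.1 tcp [0.4513 0.1777 0.2316] yaw y 72.56 z [ 0.0001  0.0009 -1.    ] F [ 0.6502 -0.1804 -0.1591] T [ 0.0066 -0.0357 -0.0471] w 0.04990200737667823 0.0 q [ 0.3332  0.1524 -0.8475  1.7112  0.1167  1.3302  0.7301]
```

Request:
send_rows:
  rows: "0 0 0 0 0 -4 5;0 0 0 0 0 -4 5;0 0 0 0 0 -4 5;0 0 0 0 0 -2 5;0 0 0 0 0 0 5;0 0 0 0 0 0 5"

```text
time_s: 3.85
tool_pos: [0.4536, 0.1739, 0.0922]
tcp_rot: [0.491, 3.102, 0.001]
force: [0.1, 0.1, 0.2]
grip_width: 0.0498
grasp_force: 0.0
```

```bash
python3 -c "
from m import *
st()
s=snap('scene','s1');t=snap('top','t1')
a=cv2.resize(s['color'][200:350,90:290],None,fx=3,fy=3,interpolation=2);b=cv2.resize(t['color'][165:285,140:300],None,fx=2.5,fy=2.5,interpolation=2)
cv2.imwrite('pics/c1.png',a[:,:,::-1])
"
```

```text
t 3.85 tcp [0.4536 0.1739 0.0922] yaw y 72.01 z [ 0.001   0.0003 -1.    ] F [0.0758 0.0705 0.1786] T [ 0.0019 -0.0101  0.0176] w 0.04975807860456886 0.0 q [ 0.2715  0.3067 -0.8098  1.8963  0.256   1.0437  0.6118]
```

View pics/c1.png

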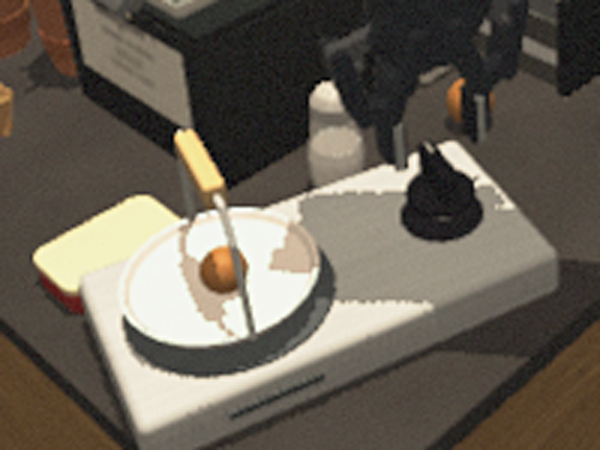

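The gripper hangs over the knob at (440,130) with its fingers on both sides of the bar. The dish is undisturbed.

Request:
send_rows:
  rows: "0 0 0 0 0 -2.3 5;0 0 0 0 0 0 3;0 0 0 0 0 0 1;0 0 0 0 0 0 0.5;0 0 0 0 0 0 0.5;0 0 0 0 0 0 0.5;0 0 0 0 0 0 0.5;0 0 0 0 0 0 0.5"
  squeeze: 40

```text
time_s: 4.95
tool_pos: [0.4533, 0.1731, 0.0684]
tcp_rot: [0.492, 3.102, -0.001]
force: [-0.9, -6.0, 3.5]
grip_width: 0.011
grasp_force: 43.3
```

Request:
send_rows:
  rows: "0 0 0 0 0 -0.4 0.5;0 0 0 0 0 -0.4 0.5;0 0 0 0 0 -0.4 0.5;0 0 0 0 0 0 0.5;0 0 0 0 0 0 0.5"

```text
time_s: 5.58
tool_pos: [0.4534, 0.1731, 0.0573]
tcp_rot: [0.492, 3.102, -0.002]
force: [-5.6, -6.1, 16.7]
grip_width: 0.0113
grasp_force: 45.1
```

Request:
send_rows:
  rows: "0 0 -0.12 0 0 0 0.5;0 0 -0.12 0 0 0 0.5;0 0 -0.12 0 0 0 0.5;0 0 -0.12 0 0 0 0.5;0 0 -0.12 0 0 0 0.5;0 0 -0.12 0 0 0 0.5;0 0 -0.12 0 0 0 0.5;0 0 -0.12 0 0 0 0.5"

```text
time_s: 6.58
tool_pos: [0.4536, 0.1731, 0.0574]
tcp_rot: [1.873, 2.52, 0.0]
force: [-4.5, -7.1, 13.8]
grip_width: 0.0107
grasp_force: 44.8
```

Request:
send_rows:
  rows: "0 0 -0.09 0 0 0 0.5;0 0 -0.04 0 0 0 0.5;0 0 0 0 0 0 0.5"

```text
time_s: 6.95
tool_pos: [0.4536, 0.1731, 0.0574]
tcp_rot: [2.027, 2.397, -0.0]
force: [-3.4, -7.1, 14.4]
grip_width: 0.0112
grasp_force: 46.3
```

```bash
python3 -c "
from m import *
st()"
```

```text
t 6.95 tcp [0.4536 0.1731 0.0574] yaw y 9.57 z [ 0.0016 -0.0014 -1.    ] F [-3.4239 -7.1056 14.3523] T [-1.7318  0.7686  0.6976] w 0.011182712383207196 46.341392397880554 q [ 0.0798  0.3108 -0.5871  1.9361  0.2116  0.9541 -0.4413]
```

Request:
send_rows:
  rows: "0 0 0 0 0 0.6 0.5;0 0 0 0 0 0.6 0.5;0 0 0 0 0 0 2;0 0 0 0 0 0 4;0 0 0 0 0 0.5 5;0 0 0 0 0 3 5;0 0 0 0 0 5 5;0 0 0 0 0 5 5"

```text
time_s: 7.95
tool_pos: [0.4526, 0.1739, 0.2048]
tcp_rot: [-2.028, -2.399, 0.0]
force: [1.4, -0.7, -0.5]
grip_width: 0.0497
grasp_force: 0.0
```

Request:
send_rows:
  rows: "0 0 0.137 0.5 1.8 2 4;0 0 0.137 0.5 1.8 1 4;0 0 0.137 0.6 1.8 0 4;0 0 0.137 0.6 1.8 0 4;0 0 0.137 0.6 1.9 0 4;0 0 0.137 0.6 1.9 0 4;0 0 0.137 0.6 1.9 0 4;0 0 0.137 0.4 1.7 0 4"

```text
time_s: 8.95
tool_pos: [0.4971, 0.3205, 0.2333]
tcp_rot: [-0.475, -3.105, -0.001]
force: [0.3, -0.9, -0.0]
grip_width: 0.0401
grasp_force: 0.0
```

Request:
send_rows:
  rows: "0 0 0 0 0 0 4;0 0 0 0 0 0 4"

```text
time_s: 9.2
tool_pos: [0.497, 0.3191, 0.2332]
tcp_rot: [-0.487, -3.103, 0.0]
force: [-0.1, -1.0, -0.5]
grip_width: 0.0401
grasp_force: 0.0
```

```bash
python3 - <<'E'
from m import *
st()
for n in('scene','top'):
    s=snap(n,n+'2');P=pts(s);z=P[...,2];ok=s['depth']>0
    m=near(P,(.453,.173),.05)&(z>.083)&(z<.1)&ok; print(n,'knob',m.sum(),rect(P[m]) if m.sum()>5 else 0,P[m].mean(0))
    m=near(P,(.498,.316),.06)&(z>.142)&(z<.17)&ok; hsv=cv2.cvtColor(s['color'],cv2.COLOR_RGB2HSV)
    m&=(hsv[...,1]>110);print('  grip wood',m.sum(),rect(P[m]) if m.sum()>5 else 0)
    if n=='scene': cv2.imwrite('pics/c2.png',cv2.resize(s['color'][200:350,90:290],None,fx=3,fy=3,interpolation=2)[:,:,::-1])
E
```

```text
t 9.2 tcp [0.497  0.3191 0.2332] yaw y 72.17 z [-0.0004 -0.0003 -1.    ] F [-0.1092 -1.     -0.5232] T [-0.0155 -0.051   0.0795] w 0.04010329132392888 0.0 q [-0.0394  0.4136 -0.797   1.4382  0.2952  1.4132  0.4193]
scene knob 114 [453.8 172.8  45.   12.6 -76.7] [0.4526 0.1751 0.0883]
  grip wood 197 [496.  322.2  57.9  13.1 -18.8]
top knob 19 [456.4 160.5  13.8  11.4 -87.9] [0.4561 0.1586 0.0862]
  grip wood 0 0
```

View pics/c2.png

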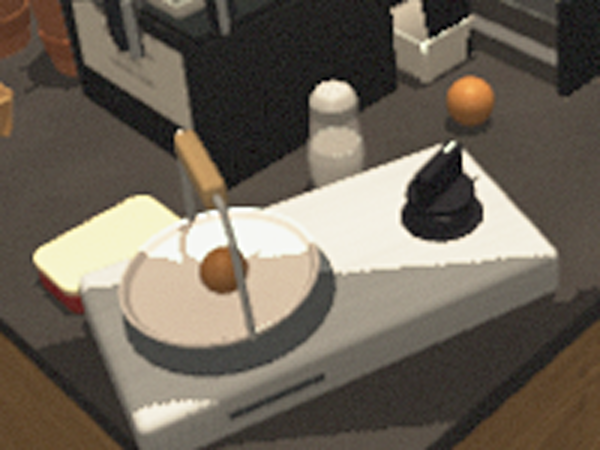

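The knob now stands up and turned to its off position (440,190). The dish, with the biscuit in it at (222,268), is unchanged.

Request:
send_rows:
  rows: "0 0 0 0 0.15 -3 4;0 0 0 0 0 -3 4;0 0 0 0 0 -2.5 4;0 0 0 0 0 -1.9 4;0 0 0 0 0 0 3;0 0 0 0 0 0 2;0 0 0 0 0 0 1.7;0 0 0 0 0 0 1.6"
  squeeze: 35

```text
time_s: 10.3
tool_pos: [0.4973, 0.3214, 0.13]
tcp_rot: [0.482, 3.103, 0.001]
force: [-0.1, -0.2, 1.0]
grip_width: 0.016
grasp_force: 0.0
```

Request:
send_rows:
  rows: "0 0 0 0 0 0 1.5;0 0 0 0 0 0 1.4;0 0 0 0 0 0 1.3;0 0 0 0 0 0 1.2;0 0 0 0 0 0 1;0 0 0 0 0 0 0.8;0 0 0 0 0 0 0.6;0 0 0 0 0 0 0.5"
  squeeze: 35

```text
time_s: 11.3
tool_pos: [0.4971, 0.3211, 0.1294]
tcp_rot: [0.482, 3.104, -0.0]
force: [0.6, -0.2, 2.5]
grip_width: 0.0124
grasp_force: 35.2
```

```bash
python3 -c "
from m import *
st()"
```

```text
t 11.3 tcp [0.4971 0.3211 0.1294] yaw y 72.33 z [ 0.0001 -0.     -1.    ] F [ 0.6375 -0.1891  2.4502] T [-0.1847 -0.0573  0.0605] w 0.012405305956483679 35.174569487571716 q [-0.0568  0.492  -0.7676  1.5792  0.3575  1.216   0.3718]
```

Request:
send_rows:
  rows: "0 0 0 0 0 0 0.5;0 0 0 0 0 0 0.5;0 0 0 0 0 0.1 0.5;0 0 0 0 0 0.2 0.5;0 0 0 0 0 0.3 0.5;0 0 0 0 0 0.4 0.5;0 0 0 0 0 0.5 0.5;0 0 0 0 0 0.5 0.5"
  squeeze: 55

```text
time_s: 12.3
tool_pos: [0.497, 0.3212, 0.1498]
tcp_rot: [0.482, 3.104, 0.0]
force: [0.1, 0.6, -2.0]
grip_width: 0.012
grasp_force: 54.4
```

Request:
send_rows:
  rows: "0 0 0 0 0 0.5 0.5;0 0 0 0 0 0.4 0.5;0 0 0 0 0 0.3 0.5;0 0 0 0 0 0.2 0.5;0 0 0 0 0 0.1 0.5;0 0 0 0 0 0 0.5;0 0 0 0 0 0 0.5;0 0 0 0 0 0 0.5"

```text
time_s: 13.3
tool_pos: [0.4969, 0.3211, 0.1642]
tcp_rot: [-0.482, -3.104, 0.0]
force: [0.1, 0.2, -2.3]
grip_width: 0.0123
grasp_force: 54.4
```

```bash
python3 - <<'E'
from m import *
st()
s=snap('scene','s3')
cv2.imwrite('pics/c3.png',cv2.resize(s['color'][200:350,90:290],None,fx=3,fy=3,interpolation=2)[:,:,::-1])
E
```

```text
t 13.3 tcp [0.4969 0.3211 0.1642] yaw y 72.34 z [-0.0002 -0.0001 -1.    ] F [ 0.1208  0.248  -2.2539] T [0.0519 0.0027 0.0159] w 0.012292086066231535 54.42661106586456 q [-0.0487  0.4619 -0.7804  1.5367  0.3333  1.281   0.3899]
```

View pics/c3.png

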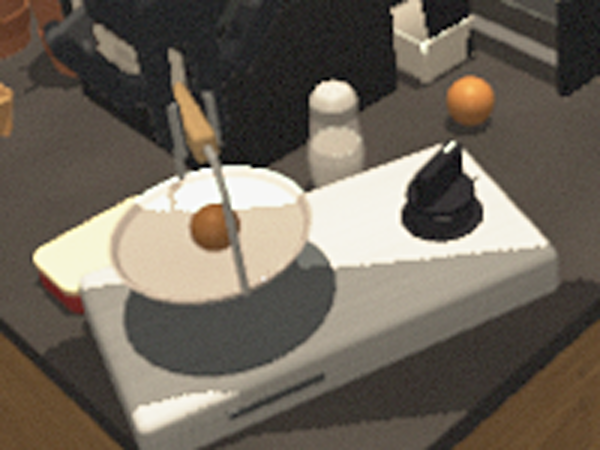

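The dish is lifted clear and looks level, with the biscuit in the hollow at (215,228).

Request:
send_rows:
  rows: "0 0 0 0 0 0.2 0.5;0 0 0 0 0 0.4 0.5;0 0 0 0 0 0.6 0.5;0 0 0 0 0 0.8 0.5;0 0 0 0 0 0.9 0.5;0 0 0 0 0 0.9 0.5;0 0 0 0 0 0.9 0.5;0 0 0 0 0 0.9 0.5"

```text
time_s: 14.35
tool_pos: [0.497, 0.3211, 0.221]
tcp_rot: [0.482, 3.104, 0.0]
force: [-0.2, 0.1, -1.3]
grip_width: 0.0119
grasp_force: 54.4
```

Request:
send_rows:
  rows: "0 0 0 0 0 0.9 0.5;0 0 0 0 0 0.9 0.5;0 0 0 0 0 0.9 0.5;0 0 0 0 0 0.8 0.5;0 0 0 0 0 0.6 0.5;0 0 0 0 0 0.4 0.5;0 0 0 0 0 0.2 0.5;0 0 0 0 0 0 0.5"

```text
time_s: 15.35
tool_pos: [0.497, 0.3211, 0.2672]
tcp_rot: [-0.482, -3.104, 0.0]
force: [0.1, -0.8, -1.8]
grip_width: 0.0118
grasp_force: 54.4
```

Request:
send_rows:
  rows: "0 0 -0.01 0 0 0 0.5;0 0 -0.02 0 0 0 0.5;0 0 -0.03 0 0 0 0.5;0 0 -0.04 0 0 0 0.5;0 0 -0.05 0 0 0 0.5;0 0 -0.05 0 0 0 0.5;0 0 -0.05 0 0 0 0.5;0 0 -0.05 0 0 0 0.5"

```text
time_s: 16.35
tool_pos: [0.4969, 0.3211, 0.2673]
tcp_rot: [-0.945, -2.996, 0.0]
force: [-0.2, 0.3, -2.3]
grip_width: 0.0122
grasp_force: 54.4
```

```bash
python3 - <<'E'
from m import *
st()
s=snap('scene','s4')
cv2.imwrite('pics/c4.png',cv2.resize(s['color'][150:350,70:290],None,fx=2.5,fy=2.5,interpolation=2)[:,:,::-1])
E
```

```text
t 16.35 tcp [0.4969 0.3211 0.2673] yaw y 54.99 z [-0.0001 -0.     -1.    ] F [-0.1746  0.2782 -2.2899] T [-0.0143 -0.0031 -0.0345] w 0.012216571710137236 54.414111971855164 q [-0.0803  0.3874 -0.7492  1.3784  0.2614  1.4763  0.1431]
```

View pics/c4.png

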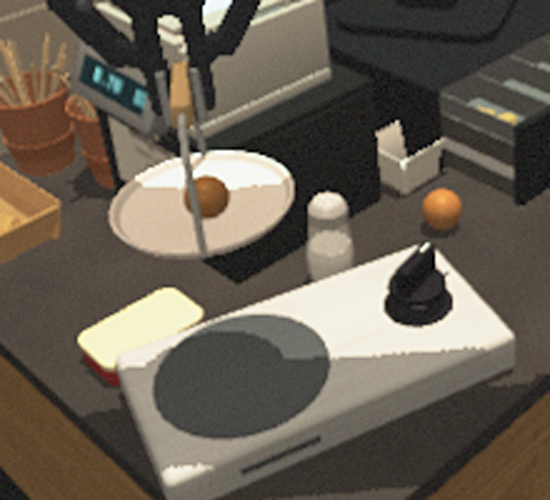

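The dish is high and level with the biscuit at (208,197), and the turn has started with no trouble.

Request:
send_rows:
  rows: "0 0 -0.05 0 0 0 0.5;0 0 -0.05 0 0 0 0.5;0 0 -0.05 0 0 0 0.5;0 0 -0.05 0 0 0 0.5;0 0 -0.05 0 0 0 0.5;0 0 -0.05 0 0 0 0.5;0 0 -0.05 0 0 0 0.5;0 0 -0.05 0 0 0 0.5"

```text
time_s: 17.4
tool_pos: [0.4969, 0.3211, 0.2673]
tcp_rot: [-1.52, -2.749, 0.0]
force: [0.0, -0.7, -2.0]
grip_width: 0.0122
grasp_force: 54.4
```

Request:
send_rows:
  rows: "0 0 -0.05 0 0 0 0.5;0 0 -0.05 0 0 0 0.5;0 0 -0.05 0 0 0 0.5;0 0 -0.05 0 0 0 0.5;0 0 -0.05 0 0 0 0.5;0 0 -0.05 0 0 0 0.5;0 0 -0.05 0 0 0 0.5;0 0 -0.05 0 0 0 0.5"

```text
time_s: 18.4
tool_pos: [0.4969, 0.3211, 0.2672]
tcp_rot: [-2.036, -2.393, 0.0]
force: [-0.2, -0.1, -1.4]
grip_width: 0.0116
grasp_force: 54.4
```

Request:
send_rows:
  rows: "0 0 -0.05 0 0 0 0.5;0 0 -0.05 0 0 0 0.5;0 0 -0.05 0 0 0 0.5;0 0 -0.05 0 0 0 0.5;0 0 -0.05 0 0 0 0.5;0 0 -0.05 0 0 0 0.5;0 0 -0.05 0 0 0 0.5;0 0 -0.04 0 0 0 0.5"

```text
time_s: 19.4
tool_pos: [0.4969, 0.3212, 0.2672]
tcp_rot: [-2.46, -1.953, 0.0]
force: [0.3, -0.1, -1.5]
grip_width: 0.0121
grasp_force: 54.4
```

Request:
send_rows:
  rows: "0 0 -0.03 0 0 0 0.5;0 0 -0.02 0 0 0 0.5;0 0 -0.01 0 0 0 0.5;0 0 0 0 0 0 0.5;0 0 0 0 0 0 0.5;0 0 0 0 0 0 0.5;0 0 0 0 0 0 0.5;0 0 0 0 0 0 0.5"

```text
time_s: 20.4
tool_pos: [0.497, 0.3211, 0.2673]
tcp_rot: [-2.517, -1.88, -0.0]
force: [-0.3, 0.6, -1.9]
grip_width: 0.0118
grasp_force: 54.4
```

```bash
python3 - <<'E'
from m import *
st()
for n in('scene','top'):
    s=snap(n,n+'5');P=pts(s);z=P[...,2];ok=s['depth']>0
    m=near(P,(.498,.32),.075)&(z>.175)&(z<.21)&ok
    Q=P[m]; rim=Q[Q[:,2]>np.percentile(Q[:,2],0)]
    print(n,'dish',m.sum(),rect(Q))
    f=m&(np.hypot(P[...,0]-rect(Q)[0]/1e3,P[...,1]-rect(Q)[1]/1e3)>.055);Q=P[f]
    print('  rim plane slope deg',np.degrees(np.linalg.lstsq(np.c_[Q[:,:2],np.ones(len(Q))],Q[:,2],rcond=None)[0][:2]),Q[:,2].mean())
    hsv=cv2.cvtColor(s['color'],cv2.COLOR_RGB2HSV)
    m=near(P,(.498,.32),.05)&(z>.275)&(z<.305)&ok&(hsv[...,1]>90);print('  wood',m.sum(),rect(P[m]) if m.sum()>5 else 0,pca(P[m]) if m.sum()>5 else 0)
    m=near(P,(.498,.32),.06)&(z>.18)&(z<.24)&ok&(hsv[...,1]>140)&(hsv[...,0]<16);print('  biscuit',m.sum(),P[m].mean(0))
    m=near(P,(.453,.173),.05)&(z>.083)&(z<.1)&ok; print('  knob',m.sum(),rect(P[m]) if m.sum()>5 else 0)
    if n=='scene': cv2.imwrite('pics/c5.png',cv2.resize(s['color'][150:350,70:290],None,fx=2.5,fy=2.5,interpolation=2)[:,:,::-1])
E
```

```text
t 20.4 tcp [0.497  0.3211 0.2673] yaw y -16.47 z [-0.0001  0.0001 -1.    ] F [-0.2822  0.6288 -1.9095] T [-0.0264  0.007   0.0755] w 0.011846425338805531 54.413158893585205 q [-0.2189  0.3464 -0.5458  1.3848  0.1782  1.4592 -1.0454]
scene dish 2244 [497.4 319.9 121.1 117.7 -36.5]
  rim plane slope deg [-0.162  -0.5812] 0.20317448037373825
  wood 293 [495.9 322.1  61.3  13.6  73.2] 72.8
  biscuit 212 [0.4869 0.3254 0.2103]
  knob 112 [454.  174.1  45.3  12.6 -77.1]
top dish 99 [533.5 283.2  71.   12.2  43.6]
  rim plane slope deg [0. 0.] nan
  wood 0 0 0
  biscuit 0 [nan nan nan]
  knob 64 [452.3 173.7  43.5  12.3 -78.3]<stdin>:9: RuntimeWarning: Mean of empty slice.
  ret = ret.dtype.type(ret / rcount)
<stdin>:12: RuntimeWarning: Mean of empty slice.
  ret = um.true_divide(
```

View pics/c5.png

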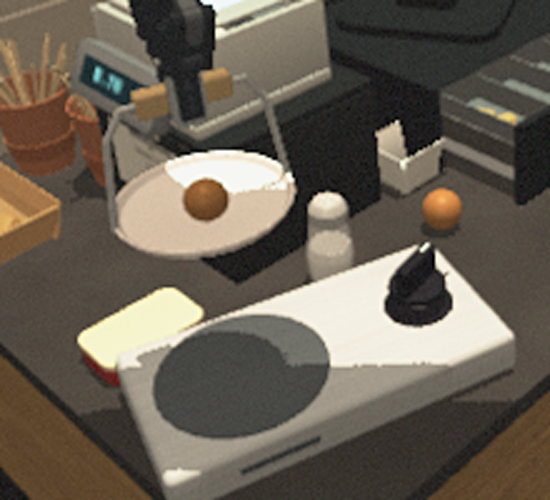

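The bow now runs parallel to the front edge, within about 1°. The dish is level with the biscuit in the hollow at (206,200). A small trim and settle, then I hand in.

Request:
send_rows:
  rows: "0 0 -0.008 0 0 0 0.5;0 0 -0.007 0 0 0 0.5;0 0 0 0 0 0 0.5;0 0 0 0 0 0 0.5;0 0 0 0 0 0 0.5;0 0 0 0 0 0 0.5;0 0 0 0 0 0 0.5;0 0 0 0 0 0 0.5"

```text
time_s: 21.5
tool_pos: [0.497, 0.3211, 0.2673]
tcp_rot: [-2.531, -1.861, -0.0]
force: [-0.1, -0.4, -2.0]
grip_width: 0.0118
grasp_force: 54.4
```

```bash
python3 -c "
from m import *
st(); print(env.finish_job())"
```

```text
t 21.5 tcp [0.497  0.3211 0.2673] yaw y -17.33 z [-0.      0.0001 -1.    ] F [-0.1096 -0.4109 -1.9823] T [-0.0068  0.0406  0.0325] w 0.011780660364477918 54.41231310367584 q [-0.2205  0.346  -0.5435  1.3849  0.1773  1.4591 -1.0598]
the job is handed in; nothing more can be done
None
```

The job is handed in at 21.5 s, verdict not shown: the knob is off and sprung back up, and the dish is held level about 13–14 cm above the hot plate, bow parallel to the front edge, biscuit in its hollow.

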